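# Put the red gouge away in the tool cup

### The job

Take the lid off the wooden tool cup and set it down, knob up, fully on the cork mat. Then lift the red-handled gouge from the sloping rest and stand it in the cup, blade down, lowering it until the edge rests on the cork floor before you let go. Drop neither of them, and leave the other gouges, the tape measure, the carved block and the glue bottle where they are.

Things in the scene. Friction and masses are not known exactly. Their poses are not given: they have to be found in the camera images.
- gouge: Gouge 200 mm long on the sloping rest, leaning 45 degrees, handle up: flat steel blade 80 mm long (16 mm along its y, 5 mm thick), then a red-painted round handle 120 mm long, 26 mm in diameter. Origin mid cutting edge; z runs along it from edge to handle end. The one to stand in the cup. The upper 65 mm of its handle sticks out of the rest. About 0.1 kg.
- gouge_grip (a point): Point on the axis of the red-handled gouge, in the free part of its handle, 168 mm from the cutting edge.
- gouge_pale: Gouge 200 mm long on the sloping rest, leaning 45 degrees, handle up: flat steel blade 80 mm long (16 mm along its y, 5 mm thick), then a pale bare-wood round handle 120 mm long, 26 mm in diameter. Origin mid cutting edge; z runs along it from edge to handle end. A bystander, to be left where it is.
- gouge_blue: Gouge 200 mm long on the sloping rest, leaning 45 degrees, handle up: flat steel blade 80 mm long (16 mm along its y, 5 mm thick), then a blue-painted round handle 120 mm long, 26 mm in diameter. Origin mid cutting edge; z runs along it from edge to handle end. A bystander, to be left where it is.
- rest: Fixed wooden rest, 170 x 250 mm: a board sloping at 45 degrees with three V-cradles 80 mm apart along its y, each holding a gouge, edge low against a ledge on the -x side, handle high on the +x side. Origin under its centre, on the bench. Edges at local x = -50, z = 40, y = -80, 0 and 80 mm; cradles end 132 mm up from the edge.
- cup: Turned round pale-wood tool cup with carved flutes, fixed to the bench: 100 mm high, 82 mm outside and 38 mm inside diameter, 80 mm deep inside with a cork floor. Origin at the centre of its underside.
- cup_floor (a point): Centre of the cup's inner floor, 20 mm above the bench.
- cup_mouth (a point): Centre of the cup's mouth, level with its rim, 100 mm above the bench.
- lid: Loose round wooden lid on the cup: plug below, 30 mm in diameter (z 0 to 6 mm), disc 82 mm in diameter (z 6 to 16 mm), dark upright knob 24 mm in diameter (z 16 to 52 mm). Origin at the centre of the plug's underside, z up through the knob. About 0.12 kg. On the mat it stands on its plug.
- mat: Square cork mat 130 x 130 x 6 mm fixed on the bench. Origin at the centre of its underside.
- tape: Orange and black tape measure, 70 x 36 x 65 mm; origin under its centre. A bystander, to be left where it is.
- carving: Square carved wooden frame block, 90 x 90 x 90 mm; origin under its centre. A bystander, to be left where it is.
- glue: White glue bottle, 60 mm in diameter, 170 mm tall; origin under its centre. A bystander, to be left where it is.
Mind the look-alikes: they are no part of the job. What is shaped like the lid but pink or purple is not meant.

How it is judged:
On the way, in this order (a step that is already met when the one before it is completed fails the run):
1. the lid is set down on the cork mat, knob up, and let go (x of lid in the frame of mat between -0.05 and 0.05 m and y of lid in the frame of mat between -0.05 and 0.05 m and z of lid in the frame of mat below 0.01 m and angle between lid's own z axis and vertical below 0.15 rad and linear speed of lid below 0.02 m/s and contact force between the fingers and lid below 0.1 N), for 0.2 s.
2. the red gouge stands in the cup, blade down on the floor, and is let go (horizontal distance between gouge and cup_floor below 0.022 m and z of gouge in the frame of cup_floor between -0.006 and 0.008 m and angle between gouge's own z axis and vertical below 0.33 rad and linear speed of gouge below 0.03 m/s and contact force between the fingers and gouge below 0.1 N), for 0.2 s.
At the end, for the whole second after the job is handed in: Lid at rest on the mat, knob up within 0.15 rad, centre within 50 mm of the mat's centre along each side, plug within 4 mm of the mat; red gouge at rest in the cup, blade down, edge within 8 mm of the floor and 22 mm of its centre, leaning under 0.33 rad; both released (all of step 1 and all of step 2); the robot touches nothing.
It fails at once if the gouge is dropped or let fall (linear speed of gouge above 0.6 m/s and contact force between the fingers and gouge below 0.1 N).
It fails at once if the lid is dropped or let fall (linear speed of lid above 0.6 m/s and contact force between the fingers and lid below 0.1 N).
It fails at once if another gouge, the tape measure, the carved block or the glue bottle is shifted by more than 25 mm (distance of any of gouge_pale, gouge_blue, tape, carving, glue from where it was at the start of the episode above 0.025 m).
It also fails if it takes over 59 s, if anything falls off the work surface, if the arm or the gripper's body presses on something with over 40 N, if the wrist force passes 120 N, or if a joint passes its speed limit or range.

### The arm

A 6-joint arm with a two-finger parallel gripper is mounted at the origin on the work surface. World frame = base frame: x ahead of the robot, y to its left, z up, the work surface at z = 0. Lengths are in m, angles in rad, forces in N, time in s.
With the tool pointing down it reaches from about 0.25 to 0.725 m from the base axis. Payload 9.7 kg.
Tool frame: the origin (TCP) lies on the centre line of the jaws, within the pads' length; the fingertips stand 25 mm ahead of it and the grasp point (between the pads) lies 6 mm ahead of it (robot.nose_length is the z of the fingertips in the tool frame, in m); z points along the fingers, y is the line along which they close (so a half turn about z gives the same grasp; the last joint's range is limited). The gripper opens to 85 mm and grips with 20 to 120 N. Pads are 22 mm wide; open, the fingers measure 114 mm over their backs; the gripper's body (76 mm by 85 mm) begins 54 mm behind the grasp point. The pads swing forward as they close: fully open they stand 13 mm farther back than shut.
Start: joints at [-1.241, 0.087, 0.176, 1.66, 0, 1.571], TCP at [0.178, -0.52, 0.236] pointing down, gripper open.
Joint ranges: [-3.13, 3.13], [-0.85, 1.81], [-1.15, 1.24], [-2.2, 2.28], [-1.44, 1.52], [-3.14, 3.14]. Speed limits (rad/s): [2.22, 2.22, 2.57, 3.14, 3.14, 3.14].

### API

Orientations are given as a unit quaternion [x, y, z, w].
In Python, from plant import robot, snapshot, spotter gives the robot as it stands. The module is installed in compiled form; this text tells all that it offers.
- The arm moves only by the tool arm_command, never from a script. Its arguments are lists of equal length, an entry for each row: "gripper": the opening, from 0 (shut) to 1 (fully open); "travel": the shift along the tool's x, y, z in m, a list of three; "roll": the turn about the tool's z in rad. In form: {"gripper": [gripper, ...], "travel": [[x, y, z], ...], "roll": [roll, ...]}. A call has 1 to 10 rows; each row is the pose to reach, as a shift and turn from the pose commanded when the call began, along the tool's axes at that moment; what a row does not reach only later rows make up. A row lasts 1/12 s, in which the tool goes at most 41.7 mm and 7.16 degrees, less where a joint would pass 70% of its speed; a pose out of reach is approached as far as the arm can. A call with a gripper value outside its range is refused whole. The fingers move at their own pace and stop on an object; "newtons" is the grip in N (left out, the last holds). Time passes only in rows, so rows that repeat a pose let the fingers close. It gives the time, the measured TCP pose, the force, the opening and the grip force at its end, in the units of the state.
- robot.get_obs(): the state, without advancing time (a new reading comes with each control period).
- snapshot(name): name is "scene" or "top" or "wrist"; returns a dict with "color" (400x640x3 uint8, blue, green, red), "z_map" (400x640 float32, m along the optical axis (not along the pixel's ray), 0 where there is no reading), "fx", "fy", "cx", "cy" (pixels), "world_to_cam" (4x4, takes a point from world to camera coordinates). Camera axes: x right, y up, looking along -z (the intrinsics and any distortion apply to the point x, -y, -z); pixel columns grow to the right and rows downward; lengths in m; the calibration is good to about 2 mm. A picture is of the moment at which its call begins.
- robot.close_job(): hands the job in; it is judged then, once.
Trained networks look in a picture, given as the dict that the camera call returned (one of the last four; its "shot" number tells which), for a name from the list of things; names that differ only in an ending like _2 or _b are one class to them, and where a whole thing is asked for, a point or a joint stands for the part that bears it (a point fixed in the world has none). Each returns a list of dicts, best first, with "score" (0 to 1); they miss things now and then, are a little off and sometimes report something else, mostly with a low value. They report only what shows in the picture. A call takes as long as a camera call. They do not tell look-alikes from the thing itself.
- spotter.spot_in(picture, name): "point" ([x, y, z] in m, in world coordinates, good to about 4 mm: the middle of the surface that is visible of it).
- spotter.landmark_of(picture, name): "point" ([x, y, z] in m, in world coordinates, good to about 4 mm: a listed point, or the origin of a listed thing).
The state is a dict: "time": time; "joint_pos": joint angles; "qvel": joint speeds; "joint_efforts": joint torques, N m; "ee_pos": TCP position; "orientation": TCP orientation; "contact_force": force on the tool from outside, world axes, zero at the start; "torque": the same for the moment, N m; "finger_gap": finger opening in m; "gripper_force": force on a finger pad.
Only numpy, scipy, OpenCV 4.12 (cv2) and the standard library are available. Lean on these libraries where they do the work, as an engineer would, in place of code of your own. Each camera call takes 0.05 s, during which the arm holds its last target. There are 200 camera calls.

## Working session

There is one attempt and no reset: what is moved stays moved. The work goes in short steps, Python scripts to look and compute and a tool call to move; the robot and the scene stay as the last step left them, time stands still between calls to the robot, and variables do not carry over. Pictures are saved under pics/ and viewed, at most 10 in all, crops included, and the job is handed in when it is done.

Besides the shell and the picture viewer there is one more tool, called after "Request:" as a command line: name --pt "numbers of a row" for each row, then --argument value for the rest. arm_command: Moves the arm, as the interface text tells. Its arguments: {"type":"object","properties":{"gripper":{"type":"array"},"travel":{"type":"array"},"roll":{"type":"array"},"newtons":{"type":"number"}},"required":["gripper","travel","roll"]}

```bash
mkdir -p pics
cat > h.py <<'E'
import numpy as np, cv2
from plant import robot, snapshot, spotter
from scipy.spatial.transform import Rotation as R
def px(s,p):
    c=(s["world_to_cam"]@np.r_[p,1])[:3]; return s["fx"]*c[0]/-c[2]+s["cx"], s["fy"]*-c[1]/-c[2]+s["cy"]
def cloud(s):
    v,u=np.mgrid[:400,:640]; z=s["z_map"]; 
    P=np.stack([(u-s["cx"])/s["fx"]*z,-(v-s["cy"])/s["fy"]*z,-z,np.ones_like(z)],-1)
    return (P@np.linalg.inv(s["world_to_cam"]).T)[...,:3]
def tool(p):
    o=robot.get_obs(); return R.from_quat(o["orientation"]).inv().apply(np.array(p)-o["ee_pos"])
E
python3 - <<'E'
from h import *
for n in ["scene","top"]:
    s=snapshot(n); cv2.imwrite(f"pics/{n}1.png",s["color"])
    print(n,[k for k in s if k not in("color","z_map")])
    for t in ["gouge","gouge_grip","gouge_pale","gouge_blue","rest","cup_mouth","cup_floor","lid","mat","tape","carving","glue"]:
        print(t,[(np.round(d["point"],3).tolist(),round(d["score"],2),np.round(px(s,d["point"])).tolist()) for d in spotter.landmark_of(s,t)[:3]])
o=robot.get_obs(); print(o)
E
```

```text
scene ['fx', 'fy', 'cx', 'cy', 'world_to_cam', 'shot']
gouge [([0.416, -0.271, 0.039], 0.54, [229.0, 184.0])]
gouge_grip [([0.534, -0.243, 0.157], 0.57, [212.0, 180.0]), ([0.498, 0.145, 0.02], 0.2, [383.0, 234.0])]
gouge_pale [([0.439, -0.348, 0.04], 0.53, [198.0, 186.0])]
gouge_blue [([0.399, -0.196, 0.043], 0.52, [258.0, 182.0])]
rest [([0.467, -0.259, 0.005], 0.93, [228.0, 208.0])]
cup_mouth [([0.502, 0.15, 0.103], 0.81, [389.0, 211.0])]
cup_floor [([0.498, 0.145, 0.022], 0.74, [383.0, 234.0]), ([0.533, -0.242, 0.156], 0.73, [213.0, 180.0]), ([0.676, -0.07, 0.0], 0.48, [276.0, 286.0])]
lid [([0.474, 0.018, -0.001], 0.95, [332.0, 226.0]), ([0.5, 0.142, 0.094], 0.91, [385.0, 212.0]), ([0.375, 0.227, -0.003], 0.69, [418.0, 210.0])]
mat [([0.558, 0.34, -0.003], 0.82, [467.0, 273.0])]
tape [([0.707, 0.084, 0.005], 0.78, [343.0, 309.0])]
carving [([0.74, 0.232, -0.001], 0.96, [415.0, 338.0])]
glue [([0.677, -0.066, 0.001], 0.93, [278.0, 286.0]), ([0.4, -0.196, 0.044], 0.44, [258.0, 183.0])]
top ['fx', 'fy', 'cx', 'cy', 'world_to_cam', 'shot']
gouge [([0.422, -0.27, 0.04], 0.76, [431.0, 
[... 791 characters left out ...]
ay([-1.24099620e+00,  8.68823860e-02,  1.75914500e-01,  1.65977912e+00,
        2.25519678e-06,  1.57077698e+00]), 'qvel': array([ 5.64999815e-05,  1.28519731e-03, -4.96928857e-04, -6.98686601e-04,
        1.51801162e-03, -4.88886888e-04]), 'joint_efforts': array([-3.10282689e-03, -5.20108044e+01,  4.64847314e+01,  2.22573974e-03,
       -8.07659467e-05,  9.64437106e-06]), 'ee_pos': array([ 0.1781234 , -0.52036786,  0.2359013 ]), 'orientation': array([9.86433177e-01, 1.64163294e-01, 5.15981790e-06, 2.41387348e-05]), 'contact_force': array([ 0.35498545,  0.45369769, -0.79738008]), 'torque': array([ 0.02560874, -0.0168426 , -0.03474652]), 'gripper_force': 0.0, 'finger_gap': 0.0854968513374531}
```

View pics/scene1.png

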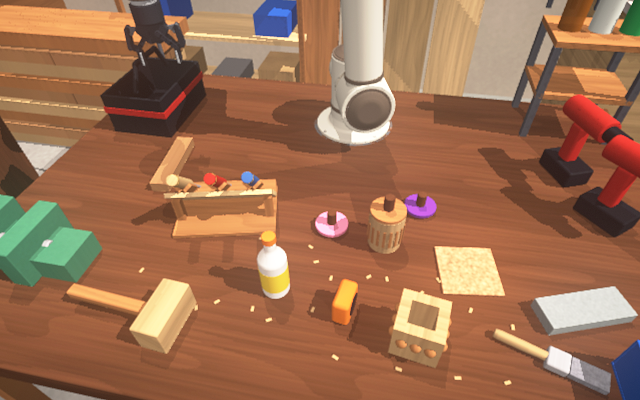

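View pics/top1.png

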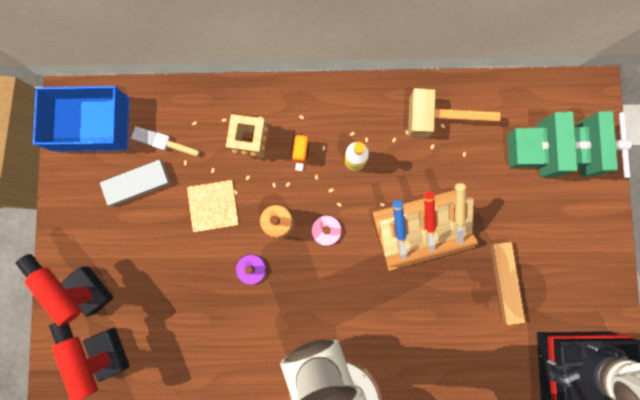

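Scene picture: candidates for the lid are the plain wood one on the cup (388,208), the pink one on the bench (332,224) and the purple one (420,205). I choose the wood one on the cup, at (275,221) in top. For the gouge: pale (180,181), red (215,180), blue (250,178). I choose red, at (430,205) in top. The mat is at (468,271) in scene and (213,206) in top. Next I refine by colour and depth from both views and crop the choice.

```bash
cat > m.py <<'E'
from h import *
S={n:snapshot(n) for n in("scene","top")}
for n,s in S.items():
    C=cloud(s); hsv=cv2.cvtColor(s["color"],cv2.COLOR_BGR2HSV); ok=s["z_map"]>0
    near=lambda p,r:ok&(np.hypot(C[...,0]-p[0],C[...,1]-p[1])<r)
    k=near((.5,.15),.06)
    d=C[k&(abs(C[...,2]-.110)<.008)]; t=C[k&(C[...,2]>.136)]
    print(n,"disc",len(d),d.mean(0),(d.min(0)+d.max(0))/2,"knobtop",len(t),t.mean(0),t.max(0))
    r=near((.5,-.26),.12)&((hsv[...,0]<6)|(hsv[...,0]>174))&(hsv[...,1]>190)&(hsv[...,2]>90)
    g=C[r&(C[...,2]>.06)]; c=g.mean(0); u=np.linalg.svd(g-c)[2][0]; u*=np.sign(u[2]); print(" red",len(g),c,"axis",u,"zmax",g.max(0))
    m=near((.56,.34),.12)&(C[...,2]>.003)&(C[...,2]<.012)
    lab=cv2.connectedComponents(cv2.morphologyEx(m.astype(np.uint8),cv2.MORPH_OPEN,np.ones((3,3))))[1]
    b=lab==np.argmax(np.bincount(lab[lab>0])); q=C[b]; print(" mat",len(q),q[:,2].mean(),cv2.minAreaRect(q[:,:2].astype(np.float32)))
a=S["scene"]["color"][150:260,150:450]
cv2.imwrite("pics/crop1.png",cv2.resize(a,None,fx=2.6,fy=2.6,interpolation=cv2.INTER_CUBIC))
E
python3 m.py
```

```text
scene disc 675 [0.51028666 0.14855917 0.10841429] [0.50295844 0.14807344 0.10986854] knobtop 88 [0.50493231 0.14865936 0.14273565] [0.51494558 0.16012052 0.14642907]
 red 34 [ 0.52971487 -0.23669927  0.15614056] axis [0.79760388 0.01659711 0.60295322] zmax [ 0.56390829 -0.22557426  0.18383439]
 mat 1776 0.004812843126134301 ((0.5550287961959839, 0.34084951877593994), (0.13026456534862518, 0.12893958389759064), 8.137222290039062)
top disc 690 [0.49866221 0.14670382 0.10917872] [0.49877586 0.14766678 0.10932558] knobtop 69 [0.49888484 0.14628131 0.1447856 ] [0.50899827 0.15878343 0.15009385]
 red 325 [ 0.5116338  -0.24551052  0.15011877] axis [0.72860286 0.1667844  0.66431983] zmax [ 0.56078923 -0.22683715  0.19034421]
 mat 539 0.0062042039092626835 ((0.557673990726471, 0.33606523275375366), (0.12187130749225616, 0.08709610253572464), 67.33369445800781)
```

View pics/crop1.png

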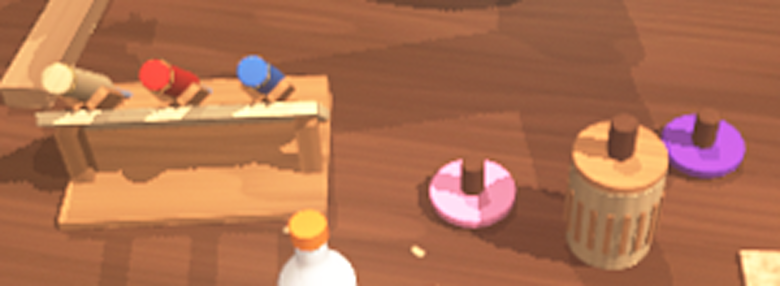

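The crop confirms it: red handle end at (157,78), wooden lid with dark knob at (622,135), pink and purple ones apart. Heights match the text, with the disc top at 0.110 and the knob top at 0.146. Moving.

Request:
arm_command --gripper '[0.8, 0.8, 0.8, 0.8, 0.8, 0.8, 0.8, 0.8, 0.8, 0.8]' --pt "0.26 -0.26 -0.03" --pt "0.26 -0.26 -0.03" --pt "0.26 -0.26 -0.03" --pt "0.26 -0.26 -0.03" --pt "0.26 -0.26 -0.03" --pt "0.26 -0.26 -0.03" --pt "0.26 -0.26 -0.03" --pt "0.26 -0.26 -0.03" --pt "0.26 -0.26 -0.03" --pt "0.26 -0.26 -0.03" --roll '[-1.2, -1.2, -1.2, -1.2, -1.2, -1.2, -1.2, -1.2, -1.2, -1.2]'

```text
time: 2.23
ee_pos: [0.3418, -0.1857, 0.2668]
orientation: [0.717, 0.697, 0.001, 0.001]
contact_force: [0.4, -0.8, -1.0]
finger_gap: 0.0682
gripper_force: 0.0
```

```bash
cat > t.py <<'E'
import sys
from h import *
p=[float(a) for a in sys.argv[1:4]]; o=robot.get_obs(); M=R.from_quat(o["orientation"]).as_matrix()
print("t",o["time"],"pos",o["ee_pos"].round(4),"ydir",np.degrees(np.arctan2(M[1,1],M[0,1])).round(2),"zax",M[:,2].round(3),"q",o["joint_pos"].round(2))
print("travel",tool(p).round(4),"F",o["contact_force"].round(1),"grip",o["gripper_force"],o["finger_gap"])
E
python3 t.py .5 .148 .235
```

```text
t 2.2333 pos [ 0.3418 -0.1857  0.2668] ydir -1.63 zax [ 0.002  0.    -1.   ] q [-0.5  -0.28 -0.1   1.75  0.    1.1 ]
travel [0.338  0.1486 0.0323] F [ 0.4 -0.8 -1. ] grip 0.0 0.06819116885046374
```

Request:
arm_command --gripper '[0.8, 0.8, 0.8, 0.8, 0.8, 0.8, 0.8, 0.8, 0.8, 0.8]' --pt "0.338 0.148 0.01" --pt "0.338 0.148 0.01" --pt "0.338 0.148 0.01" --pt "0.338 0.148 0.01" --pt "0.338 0.148 0.01" --pt "0.338 0.148 0.01" --pt "0.338 0.148 0.01" --pt "0.338 0.148 0.01" --pt "0.338 0.148 0.01" --pt "0.338 0.148 0.01" --roll '[-1.0, -1.0, -1.0, -1.0, -1.0, -1.0, -1.0, -1.0, -1.0, -1.0]'

```text
time: 3.07
ee_pos: [0.5032, 0.1463, 0.254]
orientation: [0.299, 0.954, 0.0, -0.001]
contact_force: [1.9, -0.1, 0.3]
finger_gap: 0.0685
gripper_force: 0.0
```

```bash
python3 t.py .5 .148 .138
python3 - <<'E'
from h import *
s=snapshot("wrist"); cv2.imwrite("pics/w1.png",s["color"])
for t in("lid","cup_mouth"): print(t,[(d["point"].round(4) if hasattr(d["point"],"round") else d["point"],round(d["score"],2)) for d in spotter.landmark_of(s,t)[:2]])
C=cloud(s);k=(s["z_map"]>0)&(np.hypot(C[...,0]-.5,C[...,1]-.148)<.06)
for lo,hi in((.102,.118),(.138,.16)):
    q=C[k&(C[...,2]>lo)&(C[...,2]<hi)]
    if len(q): print(len(q),np.median(q,0),(q.min(0)+q.max(0))/2)
E
```

```text
t 3.0667 pos [0.5032 0.1463 0.254 ] ydir 55.21 zax [-0.002  0.001 -1.   ] q [0.28 0.03 0.16 1.69 0.   0.89]
travel [ 0.0034 -0.0004  0.116 ] F [ 1.9 -0.1  0.3] grip 0.0 0.06854770074149291
lid [([0.5007, 0.1485, 0.0947], 0.91), ([0.3719, 0.226, 0.001], 0.91)]
cup_mouth []
4511 [0.49766863 0.15226246 0.11138352] [0.50224055 0.14854769 0.11027087]
579 [0.50120306 0.14927327 0.14711367] [0.5022161  0.14869515 0.14402273]
```

Request:
arm_command --gripper '[0.7, 0.7, 0.7, 0.7, 0.7, 0.7]' --pt "0 0 0.04" --pt "0 0 0.08" --pt "0 0 0.1" --pt "0 0 0.112" --pt "0 0 0.115" --pt "0 0 0.115" --roll '[0, 0, 0, 0, 0, 0]'

```text
time: 3.72
ee_pos: [0.5016, 0.1407, 0.1415]
orientation: [0.302, 0.953, 0.0, 0.0]
contact_force: [0.7, 0.2, 1.1]
finger_gap: 0.0598
gripper_force: 0.0
```

```bash
python3 t.py .501 .1485 .138
```

```text
t 3.7167 pos [0.5016 0.1407 0.1415] ydir 54.88 zax [ 0.  0. -1.] q [ 0.27  0.   -0.09  1.47 -0.    0.89]
travel [0.0049 0.006  0.0035] F [0.7 0.2 1.1] grip 0.0 0.05981248813065814
```

Request:
arm_command --gripper '[0.7, 0.5, 0.0, 0.0, 0.0, 0.0, 0.0]' --pt "0.005 0.006 0.002" --pt "0.005 0.006 0.002" --pt "0.005 0.006 0.002" --pt "0.005 0.006 0.002" --pt "0.005 0.006 0.002" --pt "0.005 0.006 0.002" --pt "0.005 0.006 0.002" --roll '[0, 0, 0, 0, 0, 0, 0]' --newtons 40

```text
time: 4.3
ee_pos: [0.5014, 0.1495, 0.14]
orientation: [0.301, 0.954, 0.001, 0.001]
contact_force: [-0.5, 0.9, 6.1]
finger_gap: 0.0218
gripper_force: 39.1
```

```bash
python3 t.py .501 .1485 .235
```

```text
t 4.3 pos [0.5014 0.1495 0.14  ] ydir 54.96 zax [ 0.002  0.001 -1.   ] q [ 0.29  0.01 -0.09  1.47  0.    0.9 ]
travel [-0.0004 -0.0009 -0.095 ] F [-0.5  0.9  6.1] grip 39.08730626106262 0.021818103226637787
```

Request:
arm_command --gripper '[0, 0, 0, 0, 0]' --pt "0 0 -0.012" --pt "0 0 -0.03" --pt "0 0 -0.05" --pt "0 0 -0.06" --pt "0 0 -0.06" --roll '[0, 0, 0, 0, 0]'

```text
time: 4.72
ee_pos: [0.5019, 0.1495, 0.2017]
orientation: [0.301, 0.954, 0.001, 0.002]
contact_force: [0.5, 0.4, -1.3]
finger_gap: 0.022
gripper_force: 39.4
```

```bash
python3 t.py .556 .340 .2
python3 - <<'E'
from h import *
s=snapshot("scene"); cv2.imwrite("pics/s2.png",cv2.resize(s["color"][100:340,280:560],None,fx=2,fy=2))
for t in("lid","mat"): print(t,[(np.round(d["point"],4),round(d["score"],2)) for d in spotter.landmark_of(s,t)[:3]])
E
```

```text
t 4.7167 pos [0.5019 0.1495 0.2017] ydir 54.95 zax [ 0.004  0.001 -1.   ] q [ 0.29  0.01  0.03  1.59 -0.    0.9 ]
travel [0.0651 0.187  0.0021] F [ 0.5  0.4 -1.3] grip 39.43408012390137 0.021957982116611482
lid [(array([0.5017, 0.1479, 0.152 ]), 0.84), (array([ 0.4733,  0.0174, -0.0006]), 0.74), (array([0.3778, 0.2247, 0.0008]), 0.73)]
mat [(array([0.558 , 0.3394, 0.0014]), 0.93)]
```

View pics/s2.png

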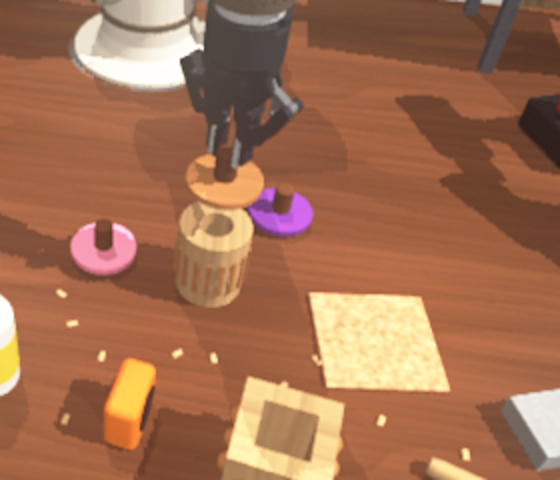

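The lid hangs level in the gripper at (225,180), the cup below is open, and the mat at (378,342) is clear. Carrying it to the mat.

Request:
arm_command --gripper '[0, 0, 0, 0, 0, 0, 0, 0, 0, 0]' --pt "0.01 0.028 0" --pt "0.02 0.058 0" --pt "0.033 0.095 0" --pt "0.045 0.13 0" --pt "0.056 0.16 0" --pt "0.065 0.187 0" --pt "0.065 0.187 0.02" --pt "0.065 0.187 0.06" --pt "0.065 0.187 0.09" --pt "0.065 0.187 0.11" --roll '[0, 0, 0, 0, 0, 0, 0, 0, 0, 0]'

```text
time: 5.7
ee_pos: [0.5533, 0.3389, 0.0833]
orientation: [0.301, 0.954, -0.002, -0.002]
contact_force: [-0.0, 0.4, -1.8]
finger_gap: 0.0218
gripper_force: 39.7
```

```bash
python3 t.py .556 .340 .0535
python3 - <<'E'
from h import *
s=snapshot("scene")
for t in("lid","mat"): print(t,[(np.round(d["point"],4),round(d["score"],2)) for d in spotter.landmark_of(s,t)[:3]])
E
```

```text
t 5.7 pos [0.5533 0.3389 0.0833] ydir 54.97 zax [-0.005 -0.003 -1.   ] q [ 0.55  0.32  0.16  1.41 -0.    1.16]
travel [-0.0016  0.0026  0.0298] F [-0.   0.4 -1.8] grip 39.73183751106262 0.02179673108303205
lid [(array([ 0.4773,  0.0181, -0.0018]), 0.88), (array([0.5559, 0.3345, 0.0335]), 0.78), (array([3.743e-01, 2.272e-01, 3.000e-04]), 0.72)]
mat [(array([ 0.5555,  0.3417, -0.0018]), 0.75)]
```

Request:
arm_command --gripper '[0, 0, 0, 0, 0, 0]' --pt "0 0 0.008" --pt "0 0 0.014" --pt "0 0 0.019" --pt "0 0 0.023" --pt "0 0 0.025" --pt "0 0 0.025" --roll '[0, 0, 0, 0, 0, 0]'

```text
time: 6.35
ee_pos: [0.5551, 0.3396, 0.0636]
orientation: [0.301, 0.954, -0.0, -0.0]
contact_force: [-0.7, 0.3, -1.0]
finger_gap: 0.0216
gripper_force: 39.8
```

Request:
arm_command --gripper '[0, 0, 0, 0, 0, 0]' --pt "0 0 0.003" --pt "0 0 0.005" --pt "0 0 0.007" --pt "0 0 0.009" --pt "0 0 0.01" --pt "0 0 0.01" --roll '[0, 0, 0, 0, 0, 0]'

```text
time: 6.85
ee_pos: [0.555, 0.3396, 0.0535]
orientation: [0.301, 0.954, -0.0, -0.0]
contact_force: [0.6, 0.6, -1.6]
finger_gap: 0.022
gripper_force: 39.8
```

Request:
arm_command --gripper '[0, 0, 0, 0]' --pt "0 0 0.001" --pt "0 0 0.002" --pt "0 0 0.003" --pt "0 0 0.003" --roll '[0, 0, 0, 0]'

```text
time: 7.18
ee_pos: [0.5554, 0.3398, 0.0521]
orientation: [0.301, 0.954, 0.0, 0.0]
contact_force: [-1.5, -1.0, 5.9]
finger_gap: 0.0221
gripper_force: 40.5
```

Contact. Opening and rising.

Request:
arm_command --gripper '[0.4, 0.6, 0.7, 0.7, 0.7, 0.7, 0.7, 0.7, 0.7, 0.7]' --pt "0 0 0" --pt "0 0 0" --pt "0 0 0" --pt "0 0 0" --pt "0 0 -0.03" --pt "0 0 -0.06" --pt "0 0 -0.1" --pt "0 0 -0.14" --pt "0 0 -0.18" --pt "0 0 -0.22" --roll '[0, 0, 0, 0, 0, 0, 0, 0, 0, 0]'

```text
time: 8.02
ee_pos: [0.5548, 0.3394, 0.2729]
orientation: [0.301, 0.954, 0.0, 0.0]
contact_force: [1.0, 1.0, -0.3]
finger_gap: 0.0597
gripper_force: 0.0
```

```bash
python3 t.py .535 -.244 .28
python3 - <<'E'
from h import *
s=snapshot("scene")
for t in("lid","mat"): print(t,[(np.round(d["point"],4),round(d["score"],2)) for d in spotter.landmark_of(s,t)[:3]])
C=cloud(s);k=(s["z_map"]>0)&(np.hypot(C[...,0]-.555,C[...,1]-.34)<.05)
q=C[k&(C[...,2]>.015)&(C[...,2]<.03)];print((q.min(0)+q.max(0))/2,np.median(q,0)); q=C[k&(C[...,2]>.05)];print(len(q),np.median(q,0))
E
```

```text
t 8.0167 pos [0.5548 0.3394 0.2729] ydir 54.94 zax [ 0.  0. -1.] q [ 0.55  0.37  0.58  1.78 -0.    1.16]
travel [-0.3189 -0.489  -0.0072] F [ 1.   1.  -0.3] grip 0.0 0.0596597466076669
lid [(array([ 0.4748,  0.0178, -0.0013]), 0.91), (array([ 0.374 ,  0.2266, -0.0005]), 0.77), (array([0.5581, 0.3382, 0.0033]), 0.67)]
mat [(array([0.4975, 0.144 , 0.0229]), 0.39)]
[0.55663301 0.33982333 0.02233594] [0.56649857 0.33509671 0.02034647]
8607 [0.58166296 0.32464655 0.45570119]
```

Request:
arm_command --gripper '[0.65, 0.65, 0.65, 0.65, 0.65, 0.65, 0.65, 0.65, 0.65, 0.65]' --pt "-0.22 -0.336 -0.01" --pt "-0.22 -0.336 -0.01" --pt "-0.22 -0.336 -0.01" --pt "-0.22 -0.336 -0.01" --pt "-0.22 -0.336 -0.01" --pt "-0.22 -0.336 -0.01" --pt "-0.22 -0.336 -0.01" --pt "-0.22 -0.336 -0.01" --pt "-0.22 -0.336 -0.01" --pt "-0.22 -0.336 -0.01" --roll '[-0.87, -0.87, -0.87, -0.87, -0.87, -0.87, -0.87, -0.87, -0.87, -0.87]'

```text
time: 9.0
ee_pos: [0.5415, -0.0639, 0.2797]
orientation: [-0.129, 0.992, 0.0, -0.001]
contact_force: [1.5, -0.5, -0.4]
finger_gap: 0.0555
gripper_force: 0.0
```

```bash
python3 t.py .535 -.244 .265
python3 - <<'E'
from h import *
for n in("top","scene"):
  s=snapshot(n)
  for t in("gouge","gouge_grip","cup_floor","cup_mouth"): print(n,t,[(np.round(d["point"],4),round(d["score"],2)) for d in spotter.landmark_of(s,t)[:2]])
E
```

```text
t 9.0 pos [ 0.5415 -0.0639  0.2797] ydir 104.8 zax [-0.002  0.    -1.   ] q [-0.12  0.1   0.27  1.75 -0.   -0.38]
travel [ 0.0522 -0.1725  0.0147] F [ 1.5 -0.5 -0.4] grip 0.0 0.05548380328526143
top gouge [(array([ 0.4215, -0.2711,  0.0379]), 0.89)]
top gouge_grip [(array([ 0.5284, -0.2472,  0.1506]), 0.89)]
top cup_floor [(array([0.4986, 0.1492, 0.0215]), 0.88)]
top cup_mouth [(array([0.4993, 0.1499, 0.0979]), 0.98)]
scene gouge [(array([ 0.4179, -0.271 ,  0.0387]), 0.7)]
scene gouge_grip [(array([ 0.533 , -0.2429,  0.1585]), 0.61)]
scene cup_floor [(array([0.5001, 0.1444, 0.021 ]), 0.93)]
scene cup_mouth [(array([0.5033, 0.1487, 0.1024]), 0.84)]
```

Request:
arm_command --gripper '[0.65, 0.65, 0.65, 0.65, 0.65, 0.65, 0.65, 0.65]' --pt "0.051 -0.171 0.015" --pt "0.051 -0.171 0.015" --pt "0.051 -0.171 0.015" --pt "0.051 -0.171 0.015" --pt "0.051 -0.171 0.015" --pt "0.051 -0.171 0.015" --pt "0.051 -0.171 0.015" --pt "0.051 -0.171 0.015" --roll '[0, 0, 0, 0, 0, 0, 0, 0]'

```text
time: 10.17
ee_pos: [0.537, -0.2388, 0.2661]
orientation: [-0.129, 0.992, 0.0, 0.0]
contact_force: [-0.5, -1.1, -0.4]
finger_gap: 0.0554
gripper_force: 0.0
```

```bash
python3 t.py .532 -.243 .164
python3 - <<'E'
from h import *
s=snapshot("wrist"); cv2.imwrite("pics/w2.png",s["color"])
C=cloud(s); hsv=cv2.cvtColor(s["color"],cv2.COLOR_BGR2HSV)
r=(s["z_map"]>0)&((hsv[...,0]<6)|(hsv[...,0]>174))&(hsv[...,1]>170)&(hsv[...,2]>70)&(np.hypot(C[...,0]-.52,C[...,1]+.25)<.1)
g=C[r]; print(len(g)); xs=np.arange(.47,.57,.01)
for x in xs:
    q=g[abs(g[:,0]-x)<.005]
    if len(q)>5: print(round(x,3),len(q),"ymid",((np.percentile(q[:,1],2)+np.percentile(q[:,1],98))/2).round(4),"w",np.ptp(q[:,1]).round(4),"ztop",np.percentile(q[:,2],95).round(4))
for t in("gouge","gouge_grip"): print(t,[(np.round(d["point"],4),round(d["score"],2)) for d in spotter.landmark_of(s,t)[:2]])
E
```

```text
t 10.1667 pos [ 0.537  -0.2388  0.2661] ydir 104.86 zax [ 0.  0. -1.] q [-0.42  0.19  0.36  1.73  0.   -0.68]
travel [ 0.0059 -0.0028  0.1021] F [-0.5 -1.1 -0.4] grip 0.0 0.0554219934781166
2992
0.47 140 ymid -0.2546 w 0.02 ztop 0.1159
0.48 206 ymid -0.2522 w 0.0205 ztop 0.1264
0.49 279 ymid -0.2523 w 0.0242 ztop 0.136
0.5 345 ymid -0.2503 w 0.0268 ztop 0.1461
0.51 371 ymid -0.2479 w 0.0267 ztop 0.1563
0.52 405 ymid -0.2456 w 0.0271 ztop 0.1671
0.53 444 ymid -0.2432 w 0.0266 ztop 0.1773
0.54 345 ymid -0.2405 w 0.0274 ztop 0.1878
0.55 313 ymid -0.2381 w 0.0275 ztop 0.1904
0.56 144 ymid -0.2375 w 0.0244 ztop 0.1855
gouge [(array([ 0.4187, -0.2743,  0.0388]), 0.77)]
gouge_grip [(array([ 0.5328, -0.2398,  0.1595]), 0.9)]
```

View pics/w2.png

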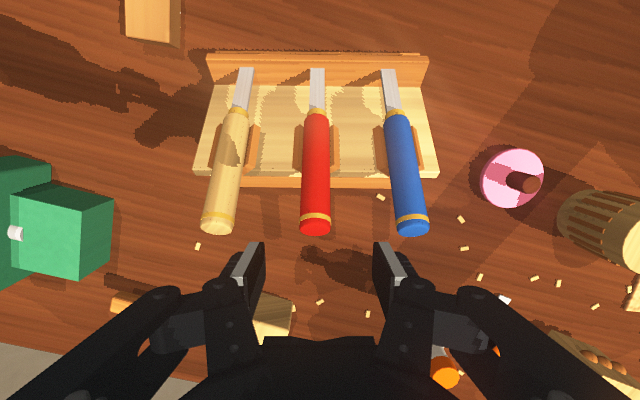

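The wrist picture shows the red handle (315,175) between pale (225,180) and blue (405,180), with clear lanes on both sides. The axis at x=0.532 is at y=-0.2425, z≈0.160, which fits the text. Descending.

Request:
arm_command --gripper '[0.65, 0.65, 0.65, 0.65, 0.65, 0.65, 0.65, 0.65]' --pt "0.003 -0.001 0.02" --pt "0.005 -0.002 0.045" --pt "0.005 -0.002 0.07" --pt "0.005 -0.002 0.085" --pt "0.005 -0.002 0.095" --pt "0.005 -0.002 0.101" --pt "0.005 -0.002 0.101" --pt "0.005 -0.002 0.101" --roll '[0, 0, 0, 0, 0, 0, 0, 0]'

```text
time: 10.98
ee_pos: [0.5327, -0.2431, 0.1658]
orientation: [-0.129, 0.992, -0.0, 0.0]
contact_force: [-0.1, 0.7, 1.1]
finger_gap: 0.0555
gripper_force: 0.0
```

```bash
python3 t.py .532 -.2425 .165
```

```text
t 10.9833 pos [ 0.5327 -0.2431  0.1658] ydir 104.82 zax [ 0.001 -0.    -1.   ] q [-0.43  0.16  0.12  1.53  0.   -0.69]
travel [0.0005 0.0007 0.0008] F [-0.1  0.7  1.1] grip 0.0 0.05547765273979906
```

Request:
arm_command --gripper '[0.4, 0.2, 0, 0, 0, 0, 0]' --pt "0 0 0" --pt "0 0 0" --pt "0 0 0" --pt "0 0 0" --pt "0 0 0" --pt "0 0 0" --pt "0 0 0" --roll '[0, 0, 0, 0, 0, 0, 0]' --newtons 25

```text
time: 11.57
ee_pos: [0.5328, -0.2434, 0.1659]
orientation: [-0.129, 0.992, -0.0, 0.001]
contact_force: [1.0, 1.4, 5.9]
finger_gap: 0.0245
gripper_force: 24.5
```

Request:
arm_command --gripper '[0, 0, 0, 0, 0, 0, 0, 0]' --pt "0 0 -0.008" --pt "0 0 -0.02" --pt "0 0 -0.035" --pt "0 0 -0.05" --pt "0 0 -0.065" --pt "0 0 -0.08" --pt "0 0 -0.08" --pt "0 0 -0.08" --roll '[0, 0, 0, 0, 0, 0, 0, 0]'

```text
time: 12.23
ee_pos: [0.5327, -0.2435, 0.2458]
orientation: [-0.129, 0.992, -0.0, 0.001]
contact_force: [-0.2, -0.5, 0.2]
finger_gap: 0.0247
gripper_force: 24.6
```

```bash
cat > g.py <<'E'
from h import *
import sys
o=robot.get_obs(); gp=np.array(o["ee_pos"])+R.from_quat(o["orientation"]).apply([0,0,.006]); print("grasp pt",gp.round(4))
for n in sys.argv[2:]:
    s=snapshot(n); cv2.imwrite(f"pics/{sys.argv[1]}{n}.png",s["color"])
    print(n,[(np.round(d["point"],4),round(d["score"],2)) for d in spotter.landmark_of(s,"gouge")[:2]])
    C=cloud(s); hsv=cv2.cvtColor(s["color"],cv2.COLOR_BGR2HSV)
    r=(s["z_map"]>0)&((hsv[...,0]<6)|(hsv[...,0]>174))&(hsv[...,1]>170)&(hsv[...,2]>60)&(np.linalg.norm(C-gp,axis=2)<.15)
    g=C[r]; c=np.median(g,0); u=np.linalg.svd(g-c,full_matrices=False)[2][0]; u*=np.sign(u[2]); print(" red",len(g),c.round(4),"axis",u.round(3),"lean deg",np.degrees(np.arccos(u[2])).round(1))
E
python3 t.py .532 -.2425 .3; python3 g.py a scene wrist top
```

```text
t 12.2333 pos [ 0.5327 -0.2435  0.2458] ydir 104.79 zax [ 0.001 -0.001 -1.   ] q [-0.43  0.18  0.3   1.69 -0.   -0.69]
travel [ 0.0003  0.0011 -0.0542] F [-0.2 -0.5  0.2] grip 24.63439643383026 0.024702829637424255
grasp pt [ 0.5327 -0.2435  0.2398]
scene [(array([ 0.4197, -0.2703,  0.1161]), 0.77)]
 red 236 [ 0.5463 -0.2372  0.2451] axis [0.671 0.041 0.741] lean deg 42.2
wrist [(array([ 0.4235, -0.2723,  0.1164]), 0.86)]
 red 7897 [ 0.5193 -0.2467  0.2371] axis [0.689 0.157 0.707] lean deg 45.0
top []
 red 221 [ 0.4962 -0.2471  0.2139] axis [0.493 0.221 0.841] lean deg 32.7
```

Request:
arm_command --gripper '[0, 0, 0, 0, 0, 0, 0, 0, 0, 0]' --pt "0 0.01 -0.02" --pt "-0.01 0.03 -0.02" --pt "-0.02 0.06 -0.02" --pt "-0.036 0.09 -0.02" --pt "-0.052 0.12 -0.02" --pt "-0.069 0.15 -0.02" --pt "-0.086 0.18 -0.02" --pt "-0.102 0.21 -0.02" --pt "-0.118 0.24 -0.02" --pt "-0.13 0.265 -0.02" --roll '[0, 0, 0, 0, 0, 0, 0, 0, 0, 0]'

```text
time: 13.37
ee_pos: [0.5905, 0.0484, 0.2643]
orientation: [-0.129, 0.992, 0.0, -0.0]
contact_force: [0.2, -0.2, -0.7]
finger_gap: 0.0247
gripper_force: 24.7
```

Request:
arm_command --gripper '[0, 0, 0, 0, 0, 0, 0]' --pt "-0.014 0.03 0" --pt "-0.028 0.06 0" --pt "-0.042 0.09 0" --pt "-0.052 0.112 0" --pt "-0.057 0.122 0" --pt "-0.057 0.122 0" --pt "-0.057 0.122 0" --roll '[0, 0, 0, 0, 0, 0, 0]'

```text
time: 13.95
ee_pos: [0.6142, 0.1786, 0.2643]
orientation: [-0.129, 0.992, -0.0, -0.0]
contact_force: [0.1, -0.5, -0.5]
finger_gap: 0.0246
gripper_force: 24.8
```

```bash
python3 t.py .615 .178 .24; python3 g.py b scene wrist
python3 - <<'E'
import cv2
a=cv2.imread("pics/bscene.png")[100:340,250:530]; b=cv2.imread("pics/bwrist.png")
cv2.imwrite("pics/b.png",cv2.hconcat([cv2.resize(a,(420,360)),cv2.resize(b,(380,238)).copy() if 0 else cv2.copyMakeBorder(cv2.resize(b,(380,238)),0,122,0,0,cv2.BORDER_CONSTANT)]))
E
```

```text
t 13.95 pos [0.6142 0.1786 0.2643] ydir 104.84 zax [-0.001 -0.001 -1.   ] q [ 0.28  0.33  0.52  1.76 -0.    0.02]
travel [-0.0006 -0.0008  0.0243] F [ 0.1 -0.5 -0.5] grip 24.79445368051529 0.0246260448198887
grasp pt [0.6142 0.1786 0.2583]
scene [(array([0.5017, 0.1533, 0.1367]), 0.77)]
 red 177 [0.6359 0.1834 0.2787] axis [0.585 0.277 0.763] lean deg 40.3
wrist [(array([0.5065, 0.1481, 0.1377]), 0.66)]
 red 8055 [0.6005 0.1739 0.2569] axis [0.683 0.162 0.712] lean deg 44.6
```

View pics/b.png

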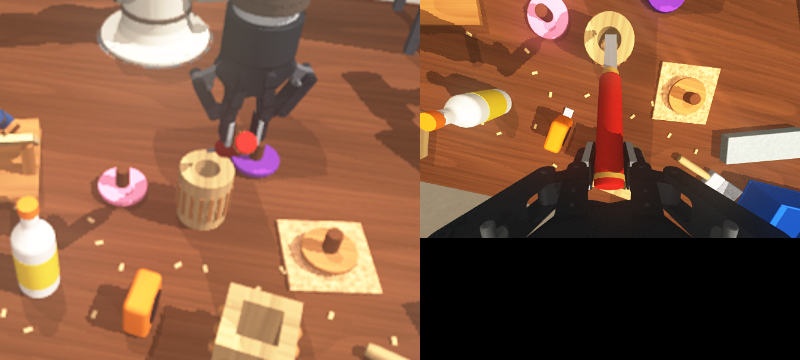

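The gouge still leans 45° with its edge over the mouth (wrist view at (610,45)), and the lid stands knob up on the mat at (330,250). Next I lower the edge about 18 mm into the mouth, then push toward the wall so the gouge swings upright in the pads.

Request:
arm_command --gripper '[0, 0, 0, 0, 0, 0, 0, 0]' --pt "0.004 0 0.008" --pt "0.007 0 0.018" --pt "0.007 0 0.028" --pt "0.007 0 0.038" --pt "0.007 0 0.047" --pt "0.007 0 0.055" --pt "0.007 0 0.056" --pt "0.007 0 0.056" --roll '[0, 0, 0, 0, 0, 0, 0, 0]' --newtons 20

```text
time: 14.82
ee_pos: [0.6073, 0.1764, 0.2085]
orientation: [-0.129, 0.992, -0.0, -0.0]
contact_force: [0.2, -0.0, -1.6]
finger_gap: 0.0251
gripper_force: 24.8
```

```bash
python3 t.py .5 .1485 .21; python3 g.py c scene wrist
```

```text
t 14.8167 pos [0.6073 0.1764 0.2085] ydir 104.77 zax [-0.001 -0.    -1.   ] q [ 0.28  0.28  0.35  1.64 -0.    0.02]
travel [ 0.1109  0.0003 -0.0014] F [ 0.2 -0.  -1.6] grip 24.83729749917984 0.02510961603416529
grasp pt [0.6073 0.1764 0.2025]
scene [(array([0.492 , 0.1507, 0.0806]), 0.74)]
 red 165 [0.6285 0.1811 0.2221] axis [0.618 0.272 0.738] lean deg 42.5
wrist [(array([0.4952, 0.1464, 0.0809]), 0.69)]
 red 8068 [0.5939 0.1731 0.2016] axis [0.685 0.164 0.71 ] lean deg 44.8
```

Request:
arm_command --gripper '[0, 0, 0, 0, 0, 0, 0]' --pt "0.006 0 0" --pt "0.012 0 0" --pt "0.018 0 0" --pt "0.024 0 0" --pt "0.03 0 0" --pt "0.035 0 0" --pt "0.035 0 0" --roll '[0, 0, 0, 0, 0, 0, 0]'

```text
time: 15.6
ee_pos: [0.5727, 0.1677, 0.2093]
orientation: [-0.129, 0.992, 0.0, 0.0]
contact_force: [-0.7, 0.5, -0.9]
finger_gap: 0.0248
gripper_force: 22.1
```

```bash
python3 t.py .5 .1485 .21; python3 g.py d scene wrist
```

```text
t 15.6 pos [0.5727 0.1677 0.2093] ydir 104.8 zax [ 0.  0. -1.] q [0.28 0.19 0.24 1.62 0.   0.03]
travel [ 0.0752  0.     -0.0007] F [-0.7  0.5 -0.9] grip 22.130676805973053 0.024836439052899385
grasp pt [0.5727 0.1677 0.2033]
scene [(array([0.4833, 0.1435, 0.0585]), 0.55), (array([ 0.4362, -0.3457,  0.0433]), 0.47)]
 red 159 [0.592  0.1713 0.225 ] axis [0.436 0.184 0.881] lean deg 28.3
wrist [(array([0.4899, 0.1409, 0.0615]), 0.9)]
 red 7252 [0.5664 0.1656 0.2029] axis [0.56  0.148 0.815] lean deg 35.4
```

Swinging as planned; the lean is now about 34°. Continuing.

Request:
arm_command --gripper '[0, 0, 0, 0, 0, 0, 0, 0, 0]' --pt "0.006 0 0" --pt "0.014 0 0" --pt "0.022 0 0" --pt "0.03 0 0" --pt "0.038 0 0" --pt "0.046 0 0" --pt "0.054 0 0" --pt "0.06 0 0" --pt "0.06 0 0" --roll '[0, 0, 0, 0, 0, 0, 0, 0, 0]'

```text
time: 16.55
ee_pos: [0.5146, 0.1523, 0.2092]
orientation: [-0.129, 0.992, 0.0, 0.0]
contact_force: [-0.0, 0.8, -0.9]
finger_gap: 0.0231
gripper_force: 19.2
```

```bash
python3 t.py .5 .1485 .21; python3 g.py e scene wrist
```

```text
t 16.55 pos [0.5146 0.1523 0.2092] ydir 104.8 zax [ 0.  0. -1.] q [0.29 0.05 0.08 1.61 0.   0.03]
travel [ 0.0151  0.     -0.0008] F [-0.   0.8 -0.9] grip 19.20841634273529 0.023094982128003733
grasp pt [0.5146 0.1523 0.2032]
scene [(array([0.4888, 0.144 , 0.0399]), 0.94), (array([ 0.6764, -0.0679, -0.0008]), 0.75)]
 red 389 [0.5317 0.1547 0.1878] axis [0.151 0.083 0.985] lean deg 9.9
wrist [(array([0.4898, 0.1399, 0.0386]), 0.79)]
 red 5783 [0.52   0.154  0.2119] axis [0.283 0.078 0.956] lean deg 17.1
```

Request:
arm_command --gripper '[0, 0, 0, 0, 0, 0, 0]' --pt "0.005 0 0" --pt "0.01 0 0.002" --pt "0.01 0 0.006" --pt "0.01 0 0.01" --pt "0.01 0 0.013" --pt "0.01 0 0.014" --pt "0.01 0 0.014" --roll '[0, 0, 0, 0, 0, 0, 0]'

```text
time: 17.33
ee_pos: [0.5059, 0.15, 0.1943]
orientation: [-0.129, 0.992, -0.0, -0.0]
contact_force: [-0.1, 0.2, -0.4]
finger_gap: 0.0218
gripper_force: 18.4
```

```bash
python3 t.py .5 .1485 .21; python3 g.py f scene wrist
python3 - <<'E'
import cv2
a=cv2.imread("pics/fscene.png")[100:300,300:480]
cv2.imwrite("pics/f.png",cv2.resize(a,(540,600),interpolation=cv2.INTER_CUBIC))
E
```

```text
t 17.3333 pos [0.5059 0.15   0.1943] ydir 104.79 zax [-0.001 -0.    -1.   ] q [ 0.29  0.02  0.03  1.58 -0.    0.03]
travel [ 0.0061  0.0001 -0.0157] F [-0.1  0.2 -0.4] grip 18.429288268089294 0.021849715258370955
grasp pt [0.5059 0.15   0.1883]
scene []
 red 400 [0.5251 0.1532 0.1702] axis [0.109 0.07  0.992] lean deg 7.5
wrist [(array([0.4878, 0.1432, 0.0205]), 0.6)]
 red 5454 [0.512  0.1521 0.1994] axis [0.233 0.064 0.97 ] lean deg 14.0
```

View pics/f.png

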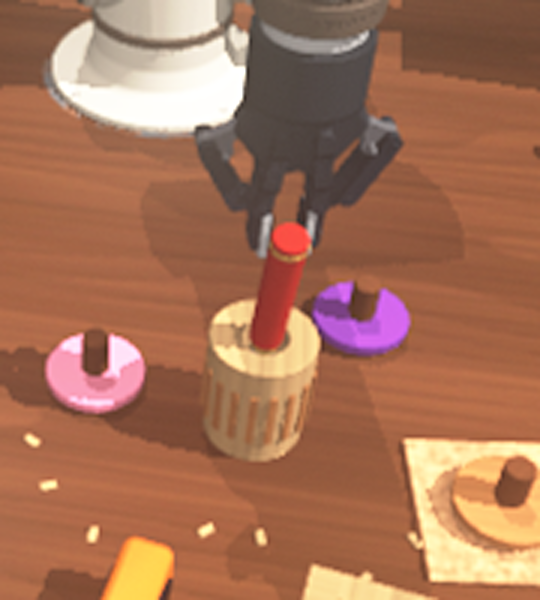

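The handle stands in the cup at (275,285), nearly upright and held near the pads' front edge. Measuring its top height to see how far the edge is from the floor.

Run:
```python
from h import *
for n in("scene","top"):
    s=snapshot(n); C=cloud(s); hsv=cv2.cvtColor(s["color"],cv2.COLOR_BGR2HSV)
    r=(s["z_map"]>0)&((hsv[...,0]<6)|(hsv[...,0]>174))&(hsv[...,1]>170)&(hsv[...,2]>60)&(np.hypot(C[...,0]-.51,C[...,1]-.15)<.06)
    g=C[r]; 
    if len(g)<5: print(n,len(g)); continue
    print(n,len(g),"zmax",np.percentile(g[:,2],[90,95,99]).round(4))
    for z in np.arange(.11,.225,.012):
        q=g[abs(g[:,2]-z)<.006]
        if len(q)>3: print(z.round(3),len(q),((q.min(0)+q.max(0))/2).round(4)[:2],"xmax",q[:,0].max().round(4))
```

```text
scene 396 zmax [0.2174 0.2181 0.2194]
0.11 30 [0.5147 0.1494] xmax 0.5193
0.122 35 [0.517  0.1499] xmax 0.5217
0.134 35 [0.5179 0.1504] xmax 0.5244
0.146 39 [0.5212 0.1521] xmax 0.5272
0.158 37 [0.5246 0.1534] xmax 0.5291
0.17 36 [0.5273 0.1542] xmax 0.5312
0.182 34 [0.5298 0.1547] xmax 0.5339
0.194 39 [0.5316 0.1562] xmax 0.5357
0.206 12 [0.5203 0.1564] xmax 0.5372
0.218 95 [0.5276 0.1554] xmax 0.5392
top 0
```

Top end ≈0.217 with about 10.7° lean gives edge z ≈0.021, so it is at the floor. I press down slightly to confirm.

Request:
arm_command --gripper '[0, 0, 0, 0, 0]' --pt "0 0 0.001" --pt "0 0 0.002" --pt "0 0 0.003" --pt "0 0 0.004" --pt "0 0 0.004" --roll '[0, 0, 0, 0, 0]'

```text
time: 18.05
ee_pos: [0.5068, 0.1503, 0.1922]
orientation: [-0.129, 0.992, 0.0, 0.002]
contact_force: [1.4, 1.8, 6.3]
finger_gap: 0.022
gripper_force: 19.0
```

6 N upward: the edge is on the floor. Releasing and withdrawing.

Request:
arm_command --gripper '[0.35, 0.45, 0.6, 0.7, 0.7, 0.7]' --pt "0 0 0" --pt "0 0 0" --pt "0 0 0" --pt "0 0 0" --pt "0 0 0" --pt "0 0 0" --roll '[0, 0, 0, 0, 0, 0]'

```text
time: 18.55
ee_pos: [0.506, 0.15, 0.1907]
orientation: [-0.129, 0.992, -0.0, -0.0]
contact_force: [-1.4, -1.0, 0.6]
finger_gap: 0.0597
gripper_force: 0.0
```

Request:
arm_command --gripper '[0.7, 0.7, 0.7, 0.7, 0.7, 0.7, 0.7, 0.7]' --pt "0 0 -0.015" --pt "0 0 -0.04" --pt "0 0 -0.07" --pt "0 0 -0.1" --pt "0 0 -0.12" --pt "0 0 -0.12" --pt "0 0 -0.12" --pt "0 0 -0.12" --roll '[0, 0, 0, 0, 0, 0, 0, 0]'

```text
time: 19.22
ee_pos: [0.506, 0.15, 0.31]
orientation: [-0.129, 0.992, -0.0, -0.001]
contact_force: [0.0, 0.6, -0.3]
finger_gap: 0.0597
gripper_force: 0.0
```

Run:
```python
from h import *
for n in("scene",):
    s=snapshot(n); C=cloud(s); hsv=cv2.cvtColor(s["color"],cv2.COLOR_BGR2HSV)
    for t in("gouge","lid","mat"): print(t,[(np.round(d["point"],4),round(d["score"],2)) for d in spotter.landmark_of(s,t)[:3]])
    r=(s["z_map"]>0)&((hsv[...,0]<6)|(hsv[...,0]>174))&(hsv[...,1]>170)&(hsv[...,2]>60)&(np.hypot(C[...,0]-.51,C[...,1]-.15)<.08)
    g=C[r]; print(len(g),"zmax",np.percentile(g[:,2],[95,99]).round(4))
    for z in np.arange(.11,.225,.024):
        q=g[abs(g[:,2]-z)<.006]
        if len(q)>3: print(z.round(3),len(q),((q.min(0)+q.max(0))/2).round(4)[:2],"xmax",q[:,0].max().round(4))
    cv2.imwrite("pics/end.png",cv2.resize(s["color"][80:360,150:540],(780,560)))
```

```text
gouge [(array([ 0.4668, -0.2577,  0.004 ]), 0.3)]
lid [(array([0.5574, 0.334 , 0.0052]), 0.79), (array([ 0.3756,  0.2252, -0.0016]), 0.78), (array([0.5229, 0.156 , 0.1825]), 0.68)]
mat []
401 zmax [0.2149 0.2161]
0.11 31 [0.5175 0.1498] xmax 0.5226
0.134 36 [0.5225 0.1513] xmax 0.5291
0.158 38 [0.5281 0.1539] xmax 0.533
0.182 39 [0.5353 0.1557] xmax 0.5396
0.206 32 [0.5338 0.1574] xmax 0.5441
```

View pics/end.png

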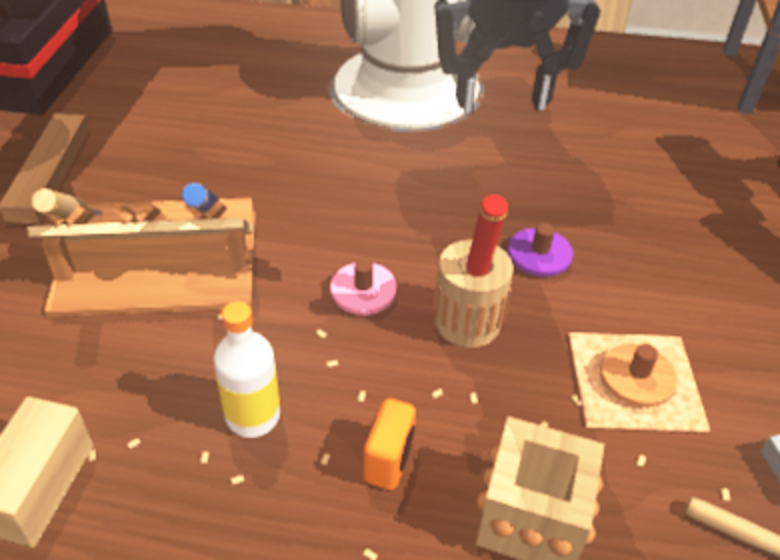

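The gouge leans in the cup at (485,240) at about 0.24 rad with its edge on the floor. The lid is on the mat at (640,372), the bystanders are unmoved, and the gripper is clear. Handing in.

```bash
python3 -c "
from plant import robot
print(robot.close_job())"
```

```text
the job is handed in; nothing more can be done
None
```

I handed the job in at about 19 s of robot time: the lid is knob up on the cork mat, and the red gouge stands blade down in the cup, leaning about 0.24 rad with its edge on the floor. The other objects look unmoved in the last picture, and `close_job` returned no verdict.

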